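# Pop the dust filter out of the projector and stand it on its spindle

### The arm

A 6-joint arm with a two-finger parallel gripper is mounted at the origin on the work surface. World frame = base frame: x ahead of the robot, y to its left, z up, the work surface at z = 0. Lengths are in m, angles in rad, forces in N, time in s.
With the tool pointing down it reaches from about 0.25 to 0.775 m from the base axis. Payload 4 kg.
Tool frame: the origin (TCP) lies midway between the tips of the shut fingers; the grasp point (between the pads) lies 19 mm behind it; z points along the fingers, x is the direction in which the jaws open and shut, and the axes are right-handed (so a half turn about z gives the same grasp; the last joint's range is limited). The gripper opens to 94 mm and grips with 3 to 60 N. Pads are 16 mm wide; open, the fingers measure 119 mm over their backs; the gripper's body (75 mm by 177 mm) begins 78 mm behind the grasp point.
Start: joints at [1.158, 0.087, 1.371, -0, 1.684, -0.103], TCP at [0.168, 0.524, 0.182] pointing down, gripper open.
Joint ranges: [-3.1, 3.1], [-0.76, 2.03], [0.27, 2.55], [-1.08, 4.22], [0.17, 2.65], [-2.57, 2.57]. Speed limits (rad/s): [2.79, 2.79, 3.14, 3.14, 3.14, 3.14].

### API

Orientations are given as [roll, pitch, yaw] about the fixed x, y, z axes, in that order (R = Rz(yaw) Ry(pitch) Rx(roll)).
In Python, from bench import robot gives the robot as it stands.
- The arm moves only by the shell command python3 -m handwheel 'ROWS'. ROWS is a JSON object of lists of equal length, an entry for each row: "delta_pos": the shift along the tool's x, y, z in mm, a list of three; "rotation": the turn, a rotation vector about the tool's x, y, z in rad, a list of three; "claw": the closure, from -1 (fully open) to 1 (shut). In form: {"delta_pos": [[tx, ty, tz], ...], "rotation": [[wx, wy, wz], ...], "claw": [claw, ...]}. A call has exactly 8 rows; each row shifts and turns the commanded pose from where the row before left it, along the tool's axes as they then stand; what a row does not reach is not made up. A row lasts 1/8 s, in which the tool goes at most 62.5 mm and 10.7 degrees, less where a joint would pass 70% of its speed; a pose out of reach is approached as far as the arm can. A call with a gripper value outside its range is refused whole. The fingers move at their own pace and stop on an object; the grip force is fixed at half the most. Time passes only in rows, so rows that do not move let the fingers close, or fill a call up. It gives the time, the measured TCP pose, the force and the opening at its end, in the units of the state.
- robot.get_obs(): the state, without advancing time (a new reading comes with each control period).
- robot.snapshot(name): name is "scene" or "top"; returns a dict with "color" (480x640x3 uint8, red, green, blue), "intrinsics" (3x3 intrinsics, pixels), "k1" (the pictures are not rectified: a ray, as slopes to the right and down, at radius r is drawn at 1 + k1 r^2 times it, then the intrinsics apply), "eye" and "rotation" of the camera in the world. Camera axes: x right, y down, z forward; pixel columns grow to the right and rows downward; lengths in m; the calibration is good to about 2 mm. A picture is of the moment at which its call begins. There is no depth.
- robot.close_job(): hands the job in, once; it reports no verdict.
The state is a dict: "time": time; "joint_positions": joint angles; "qvel": joint speeds; "joint_torque": joint torques, N m; "tool_pos": TCP position; "ee_rot": TCP orientation; "wrist_force": force on the tool from outside, world axes, zero at the start; "wrist_torque": the same for the moment, N m; "width": finger opening in m.
Only numpy, scipy, OpenCV 4.12 (cv2) and the standard library are available. Lean on these libraries where they do the work, as an engineer would, in place of code of your own. Each camera call takes 0.05 s, during which the arm holds its last target.

### The job

The slide projector is lying on its side with the square push button facing up; that button is the head of its push-to-release dust-filter spool. Press it in until it springs out, take hold of it, draw it out, and gently lower it foot first over the upright spindle of the round stand so that it sits fully home and upright, then let go. Do not knock the other things on the table about.

Things in the scene. Friction and masses are not known exactly. Their poses are not given: they have to be found in the camera images.
- projector: Olive-green slide projector lying on its side, fixed. Origin at table height under the centre of its square well; z up. Box from x=-100 to +160 mm, y=-85 to +85 mm, flat upper face 115 mm above the table. Lower than 100 mm there stick out: lens barrel (38 mm beyond the +x end), carrying handle (21 mm beyond -y), rubber feet (8 mm beyond +y).
- well (a point): Centre of the mouth of the projector's square well, 52 x 52 mm, level with the upper face (115 mm above the table). Axes as the projector's; the well's sides are parallel to x and y.
- carriage (a joint): Height (m) of the sprung plate in the well that carries the loose spool. 0: latched in (start). Pressing takes about 5 N; the latch lets go between -0.005 and -0.006, hard stop at -0.008. When the pressing tool is then lifted, the plate rises by itself within about 0.5 s to +0.030 (popped out) and lifts the spool. Let go before -0.004 it stays latched: press again. Once released it never latches again.
- spool: Dust-filter spool, about 80 g, 56 mm tall, standing loose on the carriage plate. Origin: centre of its foot's underside; z up to the head. Black square head 50 x 50 mm (sides along x and y), 14 mm thick (z 42 to 56), flat closed top. Below: round metal core 34 mm in diameter, then black foot flange 48 mm in diameter (z 0 to 6). Bore from below: 16 mm in diameter, 42 mm deep.
- spool_head (a point): Centre of the top face (grey inset, black rim) of the spool's square head, 56 mm above the spool's origin; axes as the spool's. Latched in, it stands 2 mm above the projector's upper face (too little to grip); popped out, 32 mm, so that the whole head is clear and two opposite sides (50 mm apart) can be gripped from above.
- stand: Round steel stand fixed to the table, origin at the centre of its underside: foot disc 90 mm in diameter, 12 mm thick, on it a seat disc 54 mm in diameter with its top at 16 mm, and from its centre an upright steel spindle 12 mm in diameter, its tip 36 mm above the seat (52 mm above the table), tapering over the last 7 mm.
- spindle_foot (a point): Where the spindle's axis meets the stand's seat, 16 mm above the table; z points up the spindle. The spool is home when its foot rests here.
- canister: Bystander: screw-top aluminium canister, 63 mm in diameter, 84 mm high, loose, origin at the centre of its underside.
- helix: Bystander: brass focusing helix, ring 60 mm in diameter, 38 mm high, loose, origin at the centre of its underside.
- turret: Bystander: black bakelite lens turret with three short lenses, 84 mm in diameter, 37 mm high, loose, origin at the centre of its underside.
- nut_driver: Bystander: steel nut driver with walnut handle lying on the table, 211 mm long along its x, 26 mm thick, origin at its middle, underside.
Not all that is in view belongs to the job. What is shaped like the stand but green is not meant.

How it is judged:
On the way, in this order (a step that is already met when the one before it is completed fails the run):
1. the spool has been pressed in and has sprung out of the projector, still standing in its well (value of joint carriage above 0.025 m and z of spool in the frame of projector above 0.083 m and horizontal distance between spool and well below 0.012 m), for 0.2 s.
2. the spool is held by the gripper, clear above the projector's well (z of spool in the frame of well above 0.005 m and contact force between the fingers and spool above 1 N), for 0.2 s.
At the end, for the whole second after the job is handed in: The spool stands on the stand with the spindle in its bore: its foot within 3 mm of the seat's height and within 5 mm of the spindle's axis, head up, upright within 0.08 rad, at rest and released; canister, helix, turret and nut driver are each within 30 mm of where they started (horizontal distance between spool and spindle_foot below 0.005 m and z of spool in the frame of spindle_foot between -0.003 and 0.003 m and z of spool_head in the frame of spindle_foot above 0.05 m and angle between spool's own z axis and vertical below 0.08 rad and linear speed of spool below 0.02 m/s and contact force between the fingers and spool below 0.05 N and distance of each of canister, helix, turret, nut_driver from where it was at the start of the episode below 0.03 m); the robot touches nothing.
It fails at once if a bystander (canister, helix, turret or nut driver) is moved by more than 30 mm (not (distance of each of canister, helix, turret, nut_driver from where it was at the start of the episode below 0.03 m)).
It fails at once if the spool is dropped or slammed down the spindle (faster than 0.4 m/s while on it) instead of being lowered (horizontal distance between spool and spindle_foot below 0.012 m and z of spool in the frame of spindle_foot below 0.036 m and linear speed of spool above 0.4 m/s).
It also fails if it takes over 48 s, if anything falls off the work surface, if the arm or the gripper's body presses on something with over 40 N, if the wrist force passes 120 N, or if a joint passes its speed limit or range.

## Working session

There is one attempt and no reset: what is moved stays moved. The work goes in short steps, Python scripts to look and compute and a shell command to move; the robot and the scene stay as the last step left them, time stands still between calls to the robot, and variables do not carry over. Pictures are saved under pics/ and viewed, and the job is handed in when it is done.

```bash
mkdir -p pics; ls; python3 - <<'E'
from bench import robot
import cv2
print(robot.get_obs())
for n in ("scene","top"):
    s=robot.snapshot(n); cv2.imwrite(f"pics/{n}0.png",s["color"][:,:,::-1])
    print(n,s["intrinsics"],s["k1"],s["eye"],s["rotation"])
E
```

```text
pics
{'time': 0.0, 'joint_positions': array([ 1.15786503e+00,  8.79782501e-02,  1.37223766e+00, -2.62720267e-05,
        1.68359691e+00, -1.03125184e-01]), 'qvel': array([-1.04840877e-03,  7.25551233e-04,  2.71090198e-05, -3.05077151e-04,
       -8.39892044e-05, -8.43739000e-04]), 'joint_torque': array([ 5.29908721e-04, -3.40173662e+01, -3.02429366e+01,  7.16495630e-02,
        3.27068812e-02, -1.48125378e-04]), 'tool_pos': array([0.16746696, 0.52325804, 0.18099995]), 'ee_rot': array([-3.14139008e+00,  2.21105119e-03,  1.26098751e+00]), 'wrist_force': array([ 0.90914825, -0.88508018,  0.90028464]), 'wrist_torque': array([0.00340495, 0.03941637, 0.00114133]), 'width': 0.09402584216912517}
scene [[439.83630064   0.         321.72895009]
 [  0.         439.83630064 241.52801501]
 [  0.           0.           1.        ]] 0.010590210222156596 [ 1.24770212 -0.09716303  1.14824968] [-2.50790326e+00 -1.72227285e-03  1.43695317e+00]
top [[518.08507918   0.         313.1620284 ]
 [  0.         518.08507918 241.52858464]
 [  0.           0.           1.        ]] -0.1449583462895622 [ 0.34570517 -0.02126464  1.29742781] [-3.03964929  0.01099854 -1.58585309]
```

View pics/scene0.png

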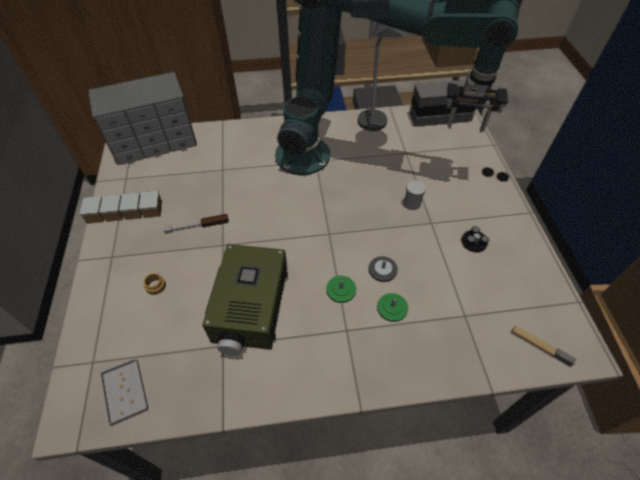

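View pics/top0.png

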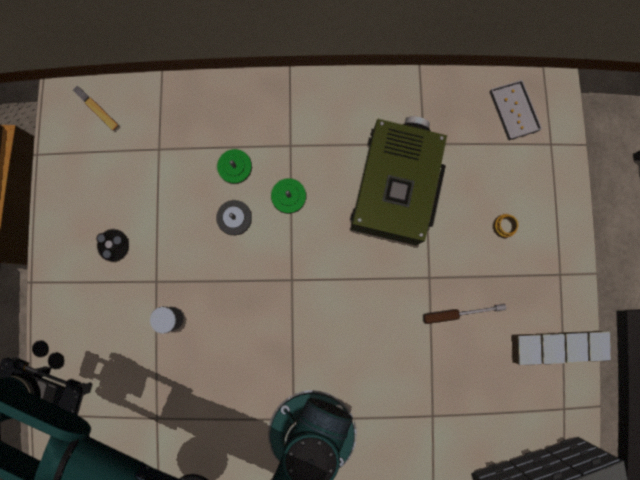

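Top view: the button is at about (399,190) on the projector, the grey stand at (234,217) and the green decoys at (235,166) and (289,195). Scene view: head (248,275), stand (383,268). Next I'll crop in to measure.

```bash
cat > h.py <<'E'
import numpy as np,cv2
from scipy.spatial.transform import Rotation as R
def ray(s,uv):
    K=s["intrinsics"];uv=np.array(uv,float).reshape(-1,2)
    d=np.c_[(uv[:,0]-K[0,2])/K[0,0],(uv[:,1]-K[1,2])/K[1,1]]
    p=d.copy()
    for _ in range(20): p=d/(1+s["k1"]*(p**2).sum(1,keepdims=True))
    v=np.c_[p,np.ones(len(p))]@R.from_euler("xyz",s["rotation"]).as_matrix().T
    return np.array(s["eye"]),v
def plane(s,uv,z):
    e,v=ray(s,uv); return e+v*((z-e[2])/v[:,2])[:,None]
def proj(s,P):
    P=np.array(P,float).reshape(-1,3)
    c=(P-s["eye"])@R.from_euler("xyz",s["rotation"]).as_matrix()
    p=c[:,:2]/c[:,2:]; p=p*(1+s["k1"]*(p**2).sum(1,keepdims=True))
    K=s["intrinsics"]; return p*[K[0,0],K[1,1]]+[K[0,2],K[1,2]]
def crop(s,c,h,name,k=8):
    u,v=c; im=s["color"][v-h:v+h,u-h:u+h,::-1]
    cv2.imwrite(name,cv2.resize(im,None,fx=k,fy=k,interpolation=cv2.INTER_CUBIC))
E
python3 - <<'E'
from h import *
from bench import robot
t=robot.snapshot("top");s=robot.snapshot("scene")
a=[]
for im,c in ((t,(399,190)),(s,(248,275)),(t,(234,217)),(s,(383,268))):
    u,v=c;a.append(cv2.resize(np.ascontiguousarray(im["color"][v-25:v+25,u-25:u+25,::-1]),(300,300),interpolation=cv2.INTER_CUBIC))
cv2.imwrite("pics/c1.png",np.vstack([np.hstack(a[:2]),np.hstack(a[2:])]))
E
```

```text
(no output)
```

View pics/c1.png

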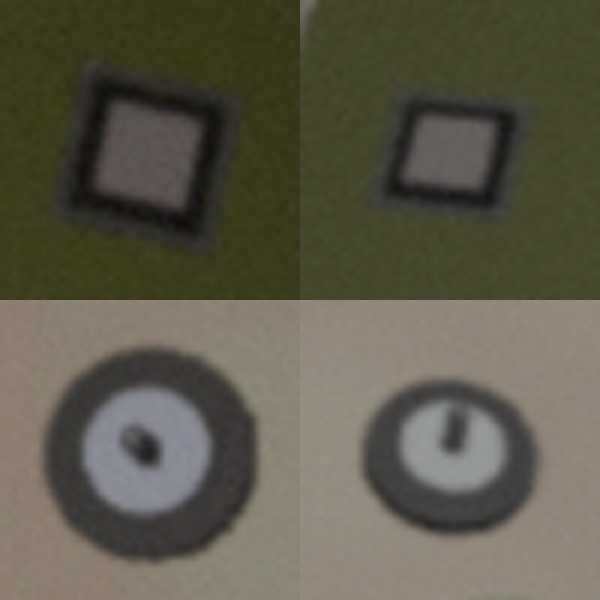

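Crops: the grey inset with its black rim is clear in both views, and so is the stand's light seat disc with the spindle on it. I'll segment these.

```bash
cat > m.py <<'E'
from h import *
from bench import robot
def blob(mask,c):
    n,l,st,ce=cv2.connectedComponentsWithStats(mask.astype(np.uint8),connectivity=4)
    i=min((i for i in range(1,n) if st[i,4]>20),key=lambda i:np.hypot(*(ce[i]-c)))
    m=(l==i).astype(np.uint8)
    cs,_=cv2.findContours(m,cv2.RETR_EXTERNAL,cv2.CHAIN_APPROX_NONE)
    return max(cs,key=cv2.contourArea)
def sub(im,c,h=25,k=8):
    u,v=c; return cv2.resize(np.ascontiguousarray(im["color"][v-h:v+h,u-h:u+h]),None,fx=k,fy=k,interpolation=cv2.INTER_LINEAR).astype(int)
def back(p,c,h=25,k=8): return (np.array(p,float).reshape(-1,2)+.5)/k-.5+np.array(c)-h
E
python3 - <<'E'
from m import *
T={n:robot.snapshot(n) for n in("top","scene")}
for n,c in(("top",(399,190)),("scene",(248,275))):
    s=T[n];im=cv2.GaussianBlur(sub(s,c).astype(np.float32),(0,0),4)
    for what,m in(("rim",im.max(2)<48),("inset",(im.max(2)-im.min(2)<25)&(im.min(2)>75))):
        co=blob(m,(200,200) if 0 else ((195,200) if n=="top" else(200,200)))
        P=plane(s,back(co,c),.117)[:,:2]
        h=cv2.minAreaRect((P*1000).astype(np.float32)); 
        print(n,what,"c",np.round(h[0],1),"size",np.round(h[1],1),"ang",round(h[2],1))
for n,c in(("top",(234,217)),("scene",(383,268))):
    s=T[n];im=sub(s,c); g=cv2.GaussianBlur(im.astype(np.float32),(0,0),4)
    m=(g.max(2)>120)
    # seat: light, bluish relative to table
    m=(g[:,:,2]-g[:,:,0]>-4)&(g.min(2)>110)
    co=blob(m,(200,200))
    P=plane(s,back(cv2.convexHull(co),c),.016)[:,:2]*1000
    co2=blob(g.max(2)<np.where(True,97,0),(200,200))
    Q=plane(s,back(cv2.convexHull(co2),c),.012)[:,:2]*1000
    for k,X in(("seat",P),("foot",Q)): 
        e=cv2.fitEllipse(X.astype(np.float32)); print(n,k,np.round(e[0],1),np.round(e[1],1))
E
```

```text
top rim c [ 581.8 -209.2] size [59.9 61.8] ang 77.6
top inset c [ 582.8 -209.7] size [30.3 30.8] ang 74.9
scene rim c [ 583.9 -211.8] size [53.9 53.9] ang 75.6
scene inset c [ 582.8 -212. ] size [34.3 34.1] ang 77.6
top seat [543.1 191.6] [50.9 51.4]
top foot [545.  193.5] [12.4 17.3]
scene seat [543.8 188.9] [52.7 53.4]
scene foot [547.8 187.2] [87.9 93.7]
```

```bash
python3 - <<'E'
from m import *
a=[]
for n,b in(("top",(335,105,465,255)),("scene",(195,235,300,355))):
    s=robot.snapshot(n);x0,y0,x1,y1=b
    im=s["color"][y0:y1,x0:x1]
    a.append(cv2.resize(np.ascontiguousarray(im[:,:,::-1]),(400,int(400*(y1-y0)/(x1-x0))),interpolation=cv2.INTER_CUBIC)[:440])
    g=im.max(2).astype(int); bg=cv2.medianBlur(im.max(2),9).astype(int)
    nn,l,st,ce=cv2.connectedComponentsWithStats(((g-bg)>25).astype(np.uint8))
    for i in range(1,nn):
        if st[i,4]<20:
            uv=ce[i]+[x0,y0]; print(n,np.round(uv,1),st[i,4],np.round(plane(s,uv,.115)[0]*1000,1))
h=max(x.shape[0] for x in a)
cv2.imwrite("pics/p1.png",np.hstack([cv2.copyMakeBorder(x,0,h-x.shape[0],0,0,cv2.BORDER_CONSTANT) for x in a]))
E
```

```text
top [381.5 123. ] 6 [ 746.7 -176.3  115. ]
top [402.  122.5] 4 [ 747.5 -225.3  115. ]
top [373. 127.] 1 [ 737.  -155.8  115. ]
top [431.3 130.7] 3 [ 727.  -294.7  115. ]
top [370. 136.] 1 [ 714.9 -147.9  115. ]
top [441.  137.5] 6 [ 710.  -317.1  115. ]
top [447. 140.] 1 [ 703.8 -331.2  115. ]
top [367. 148.] 1 [ 685.7 -139.9  115. ]
top [441.8 162.3] 6 [ 649.4 -315.8  115. ]
top [393.5 182.5] 4 [ 602.1 -199.4  115. ]
top [405.8 185.8] 4 [ 594.  -227.8  115. ]
top [390.8 195. ] 6 [ 572.5 -192.1  115. ]
top [403.2 197.8] 6 [ 565.5 -220.7  115. ]
top [359.5 219.6] 11 [ 515.9 -117.6  115. ]
top [429.7 227.7] 3 [ 494.7 -280.   115. ]
top [420.7 234.2] 9 [ 479.8 -258.3  115. ]
top [420. 244.] 1 [ 457.2 -256.   115. ]
scene [229.7 246.7] 3 [ 478.6 -260.1  115. ]
scene [279.5 251.5] 4 [ 514.7 -118.8  115. ]
scene [243.5 270.5] 2 [ 565.8 -222.9  115. ]
scene [253.5 271.5] 4 [ 572.8 -195.5  115. ]
scene [241.4 278.2] 5 [ 590.2 -229.3  115. ]
scene [251.2 279.6] 5 [ 598.2 -202.8  115. ]
scene [207.  321.7] 7 [ 709.7 -320.1  115. ]
scene [262.9 327.9] 8 [ 746. -179.  115.]
scene [274.5 332. ] 2 [ 761.3 -150.5  115. ]
scene [221.5 340. ] 2 [ 765.2 -283.2  115. ]
scene [215.  344.5] 4 [ 775.  -299.2  115. ]
scene [221.2 344.2] 4 [ 776.4 -283.8  115. ]
scene [273.  343.5] 2 [ 791.6 -156.3  115. ]
scene [247.8 348.2] 4 [ 795.7 -219.   115. ]
scene [220. 353.] 1 [ 798.9 -286.8  115. ]
scene [243. 354.] 1 [ 809.1 -231.   115. ]
```

View pics/p1.png

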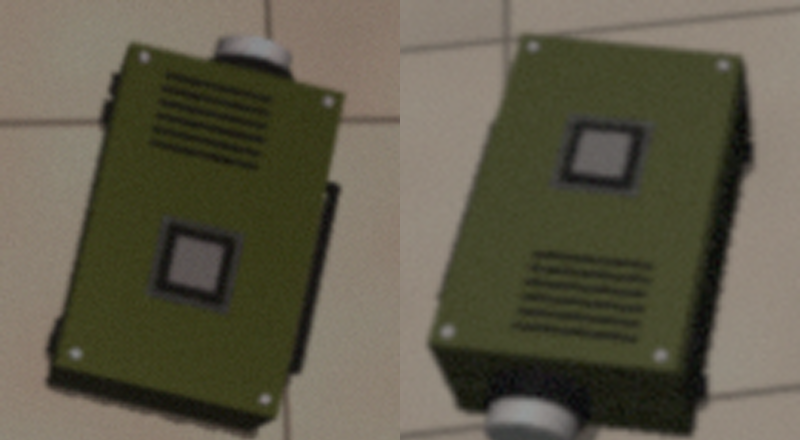

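Projector yaw from the corner screws is −14.45° and the well centre is at (583.5, −211) mm. The stand is at about (543.5, 190) mm. I'll turn the tool to yaw 1.319 and travel over the button with the fingers shut.

```bash
python3 -m handwheel '{"delta_pos":[[0,0,0],[-40,38,0],[-40,38,0],[-40,38,0],[-40,38,0],[-40,38,0],[-40,38,0],[-40,38,0]],"rotation":[[0,0,-0.058],[0,0,0],[0,0,0],[0,0,0],[0,0,0],[0,0,0],[0,0,0],[0,0,0]],"claw":[1,1,1,1,1,1,1,1]}'
```

```text
time: 1.4
tool_pos: [0.3562, 0.1848, 0.1825]
ee_rot: [3.141, -0.001, 1.319]
wrist_force: [1.2, 0.1, 0.1]
width: 0.0175
```

```bash
python3 -m handwheel '{"delta_pos":[[-40,38,0],[-40,38,0],[-40,38,0],[-40,38,0],[-40,38,0],[-40,38,0],[-40,38,0],[0,0,0]],"rotation":[[0,0,0],[0,0,0],[0,0,0],[0,0,0],[0,0,0],[0,0,0],[0,0,0],[0,0,0]],"claw":[1,1,1,1,1,1,1,1]}'
cat > d.py <<'E'
import sys,numpy as np
from bench import robot
from scipy.spatial.transform import Rotation as R
o=robot.get_obs();t=np.array([float(a) for a in sys.argv[1:4]])
M=R.from_euler("xyz",o["ee_rot"]).as_matrix()
print("t",o["time"],"pos",np.round(np.array(o["tool_pos"])*1000,1),"rpy",np.round(o["ee_rot"],3),"F",np.round(o["wrist_force"],1),"w",round(o["width"]*1000,1))
print("tool delta mm",np.round(M.T@(t-np.array(o["tool_pos"])*1000),1))
if len(sys.argv)>4:
    W=R.from_euler("xyz",[np.pi,0,float(sys.argv[4])]).as_matrix()
    print("rotvec",np.round(R.from_matrix(M.T@W).as_rotvec(),4))
E
python3 d.py 583.5 -211 125 1.319
```

```text
time: 2.4
tool_pos: [0.5439, -0.1541, 0.1806]
ee_rot: [-3.14, 0.0, 1.315]
wrist_force: [-0.8, 0.4, 0.2]
width: 0.0007
t 2.4 pos [ 543.9 -154.1  180.6] rpy [-3.14   0.     1.315] F [-0.8  0.4  0.2] w 0.7
tool delta mm [-45.   52.8  55.5]
rotvec [-0.0021  0.0002 -0.0043]
```

```bash
python3 -m handwheel '{"delta_pos":[[-15,17.6,0],[-15,17.6,0],[-15,17.6,0],[0,0,15],[0,0,15],[0,0,15],[0,0,8],[0,0,0]],"rotation":[[0,0,-0.004],[0,0,0],[0,0,0],[0,0,0],[0,0,0],[0,0,0],[0,0,0],[0,0,0]],"claw":[1,1,1,1,1,1,1,1]}'
python3 d.py 583.5 -211 117 1.319
```

```text
time: 3.4
tool_pos: [0.5828, -0.2071, 0.1281]
ee_rot: [-3.14, -0.001, 1.323]
wrist_force: [0.3, -1.1, -0.1]
width: 0.0005
t 3.4 pos [ 582.8 -207.1  128.1] rpy [-3.140e+00 -1.000e-03  1.323e+00] F [ 0.3 -1.1 -0.1] w 0.5
tool delta mm [-3.6  1.6 11.1]
rotvec [-0.0019 -0.0005  0.0043]
```

```bash
python3 -m handwheel '{"delta_pos":[[-3.6,1.6,5],[0,0,5],[0,0,2],[0,0,2],[0,0,1.5],[0,0,1],[0,0,0],[0,0,0]],"rotation":[[0,0,0],[0,0,0],[0,0,0],[0,0,0],[0,0,0],[0,0,0],[0,0,0],[0,0,0]],"claw":[1,1,1,1,1,1,1,1]}'
python3 d.py 583.5 -211 110 1.319
```

```text
time: 4.4
tool_pos: [0.5842, -0.2115, 0.1128]
ee_rot: [3.141, -0.0, 1.323]
wrist_force: [-1.1, -0.2, 0.2]
width: 0.0006
t 4.4 pos [ 584.2 -211.5  112.8] rpy [ 3.141 -0.     1.323] F [-1.1 -0.2  0.2] w 0.6
tool delta mm [ 0.3 -0.8  2.8]
rotvec [ 0.0002 -0.0001  0.0041]
```

```bash
python3 -m handwheel '{"delta_pos":[[0,0,1.5],[0,0,1],[0,0,1],[0,0,0],[0,0,0],[0,0,0],[0,0,0],[0,0,0]],"rotation":[[0,0,0],[0,0,0],[0,0,0],[0,0,0],[0,0,0],[0,0,0],[0,0,0],[0,0,0]],"claw":[1,1,1,1,1,1,1,1]}'
python3 d.py 583.5 -211 110 1.319
python3 - <<'E'
from m import *
t=robot.snapshot("top");s=robot.snapshot("scene")
a=[]
for im,c in ((t,(399,190)),(s,(248,275))):
    u,v=c;a.append(cv2.resize(np.ascontiguousarray(im["color"][v-40:v+40,u-40:u+40,::-1]),(400,400),interpolation=cv2.INTER_CUBIC))
cv2.imwrite("pics/c2.png",np.hstack(a))
E
```

```text
time: 5.4
tool_pos: [0.5842, -0.2115, 0.1092]
ee_rot: [3.142, -0.0, 1.323]
wrist_force: [-0.5, 0.5, 0.2]
width: 0.0005
t 5.4 pos [ 584.2 -211.5  109.2] rpy [ 3.142 -0.     1.323] F [-0.5  0.5  0.2] w 0.5
tool delta mm [ 0.4 -0.8 -0.8]
rotvec [ 0.     -0.0001  0.004 ]
```

View pics/c2.png

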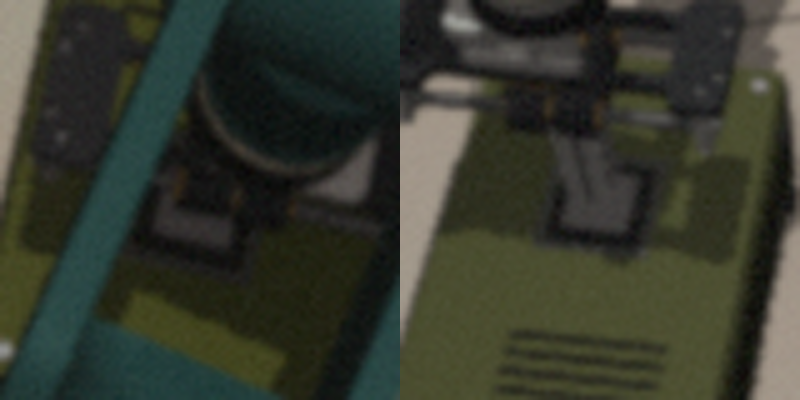

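The fingertips are on the inset in both views, yet no force shows. I'll press a little deeper in small steps.

```bash
python3 -m handwheel '{"delta_pos":[[0,0,0.7],[0,0,0],[0,0,0],[0,0,0.5],[0,0,0],[0,0,0],[0,0,0],[0,0,0]],"rotation":[[0,0,0],[0,0,0],[0,0,0],[0,0,0],[0,0,0],[0,0,0],[0,0,0],[0,0,0]],"claw":[1,1,1,1,1,1,1,1]}'
python3 d.py 583.5 -211 110 1.319
```

```text
time: 6.5
tool_pos: [0.5841, -0.2116, 0.108]
ee_rot: [3.142, -0.0, 1.323]
wrist_force: [0.3, 0.6, -0.5]
width: 0.0004
t 6.5 pos [ 584.1 -211.6  108. ] rpy [ 3.142 -0.     1.323] F [ 0.3  0.6 -0.5] w 0.4
tool delta mm [ 0.4 -0.8 -2. ]
rotvec [ 0.     -0.0001  0.004 ]
```

```bash
python3 - <<'E'
from m import *
s=robot.snapshot("scene")
u,v=(248,270)
im=np.ascontiguousarray(s["color"][v-22:v+22,u-29:u+29,::-1])
im=cv2.resize(im,None,fx=13,fy=13,interpolation=cv2.INTER_CUBIC)
im=np.clip(im.astype(float)*1.8,0,255)
for z,c in((.117,(0,0,255)),(.108,(255,0,0))):
    p=(proj(s,[[.584,-.2115,z]])[0]-[u-29,v-22]+.5)*13
    cv2.circle(im,tuple(int(x) for x in p),5,c,-1)
cv2.imwrite("pics/c3.png",im)
E
```

```text
[ WARN:0@2.003] global loadsave.cpp:1063 imwrite_ Unsupported depth image for selected encoder is fallbacked to CV_8U.
```

View pics/c3.png

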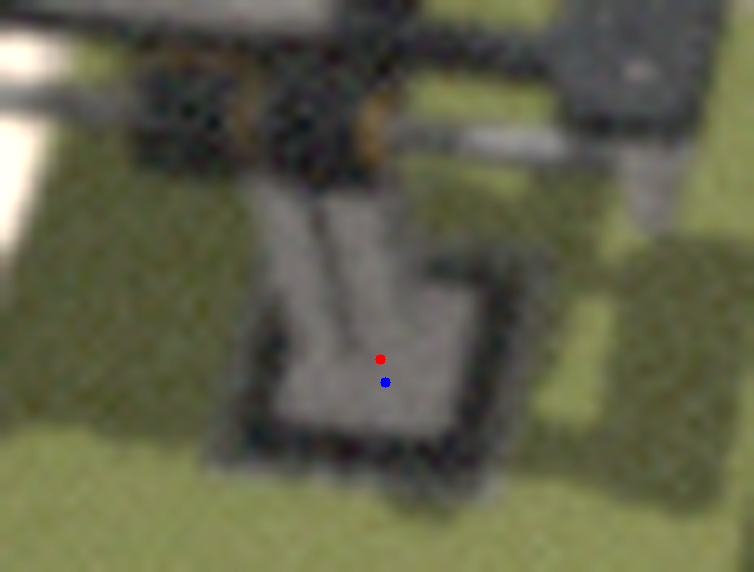

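```bash
python3 -m handwheel '{"delta_pos":[[0,0,0.5],[0,0,0],[0,0,0.5],[0,0,0],[0,0,0],[0,0,0],[0,0,0],[0,0,0]],"rotation":[[0,0,0],[0,0,0],[0,0,0],[0,0,0],[0,0,0],[0,0,0],[0,0,0],[0,0,0]],"claw":[1,1,1,1,1,1,1,1]}'
python3 -c "
from bench import robot
o=robot.get_obs();print(o['joint_torque'],o['wrist_force'])"
```

```text
time: 7.55
tool_pos: [0.5841, -0.2116, 0.1069]
ee_rot: [-3.142, -0.0, 1.323]
wrist_force: [-0.7, 0.8, 0.8]
width: 0.0002
[ 1.15451194e-04 -4.11244655e+01 -2.96796244e+01 -2.96074420e-02
  7.04873283e-02  5.54773465e-06] [-0.74343471  0.77005571  0.83911271]
```

```bash
python3 -m handwheel '{"delta_pos":[[0,0,0.5],[0,0,0],[0,0,0.5],[0,0,0],[0,0,0.5],[0,0,0],[0,0,0],[0,0,0]],"rotation":[[0,0,0],[0,0,0],[0,0,0],[0,0,0],[0,0,0],[0,0,0],[0,0,0],[0,0,0]],"claw":[1,1,1,1,1,1,1,1]}'
python3 - <<'E'
from m import *
print(robot.get_obs()["wrist_force"],robot.get_obs()["joint_torque"])
s=robot.snapshot("scene")
u,v=(248,270)
im=np.ascontiguousarray(s["color"][v-22:v+22,u-29:u+29,::-1])
im=cv2.resize(im,None,fx=13,fy=13,interpolation=cv2.INTER_CUBIC)
im=np.clip(im.astype(float)*1.8,0,255).astype(np.uint8)
c,sn=np.cos(-.252),np.sin(-.252)
for z,col in((.117,(0,0,255)),(.107,(255,0,0))):
    P=[[.5835+c*a-sn*b,-.211+sn*a+c*b,z] for a,b in((.025,.025),(.025,-.025),(-.025,-.025),(-.025,.025))]
    p=(proj(s,P)-[u-29,v-22]+.5)*13
    cv2.polylines(im,[p.astype(np.int32)],True,col,1)
cv2.imwrite("pics/c4.png",im)
E
```

```text
time: 8.55
tool_pos: [0.5841, -0.2115, 0.1055]
ee_rot: [3.142, -0.0, 1.323]
wrist_force: [-0.3, 0.4, 0.3]
width: 0.0003
[-0.29770579  0.44319071  0.2881129 ] [-5.00380247e-05 -4.11280560e+01 -2.96551359e+01 -2.94134463e-02
  7.09312269e-02  1.98802024e-05]
```

View pics/c4.png

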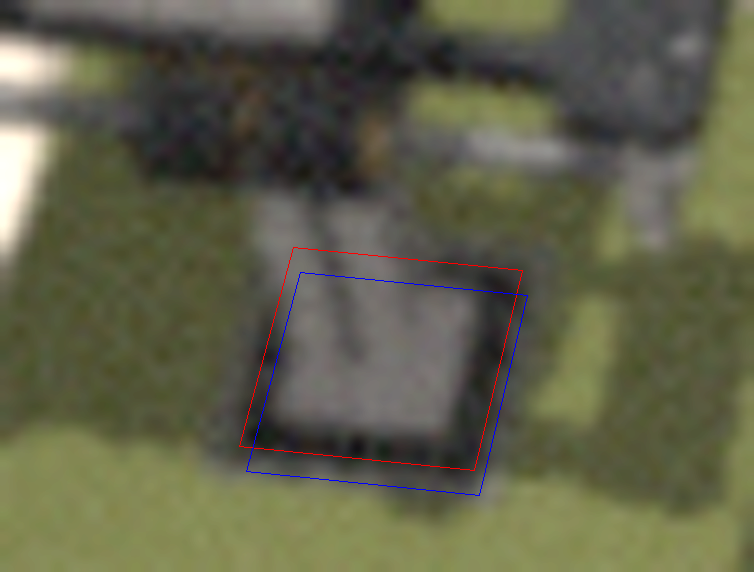

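The head rim still matches the undepressed (red) outline, so the fingertips haven't touched yet and the reported z seems to read low. I'll keep descending in guarded steps. Full travel after contact is 8 mm, so 4 mm per call is safe.

```bash
python3 -m handwheel '{"delta_pos":[[0,0,1],[0,0,1],[0,0,1],[0,0,1],[0,0,0],[0,0,0],[0,0,0],[0,0,0]],"rotation":[[0,0,0],[0,0,0],[0,0,0],[0,0,0],[0,0,0],[0,0,0],[0,0,0],[0,0,0]],"claw":[1,1,1,1,1,1,1,1]}'
python3 -c "
from bench import robot
o=robot.get_obs();print(o['joint_torque'],o['wrist_force'])"
```

```text
time: 9.6
tool_pos: [0.5842, -0.2115, 0.1015]
ee_rot: [3.141, -0.0, 1.323]
wrist_force: [0.1, 0.5, -0.4]
width: 0.0003
[ 5.52963920e-04 -4.11603963e+01 -2.96117753e+01 -2.95969157e-02
  7.02700065e-02  1.02307666e-05] [ 0.14226951  0.51759732 -0.44634359]
```

```bash
python3 - <<'E'
from m import *
a=[]
for n in("scene","top"):
    s=robot.snapshot(n)
    P=[[.5842,-.2115,z] for z in(.1015,.12,.14,.16,.18)]
    q=proj(s,P); u,v=q[2].astype(int)
    im=np.ascontiguousarray(s["color"][v-30:v+30,u-30:u+30,::-1])
    im=cv2.resize(im,(400,400),interpolation=cv2.INTER_CUBIC)
    im=np.clip(im.astype(float)*1.8,0,255).astype(np.uint8);k=400/60
    im2=im.copy()
    for p in q: cv2.circle(im2,tuple(int(x) for x in (p-[u-30,v-30]+.5)*k),3,(0,0,255),-1)
    a.append(im2)
cv2.imwrite("pics/c5.png",np.hstack(a))
E
```

```text
(no output)
```

View pics/c5.png

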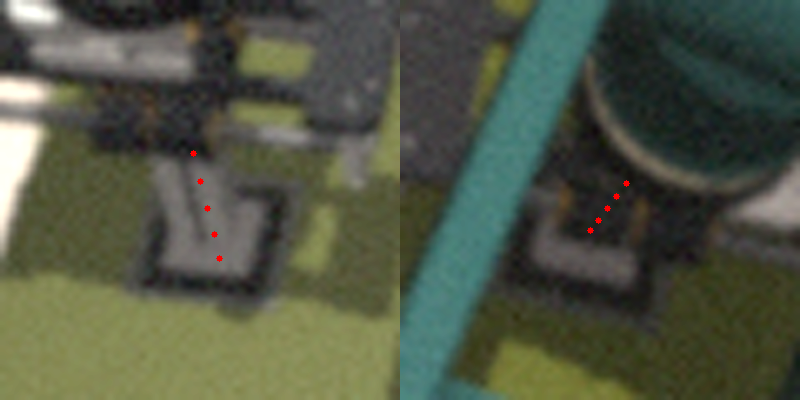

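```bash
python3 -m handwheel '{"delta_pos":[[0,0,1],[0,0,1],[0,0,1],[0,0,1],[0,0,0],[0,0,0],[0,0,0],[0,0,0]],"rotation":[[0,0,0],[0,0,0],[0,0,0],[0,0,0],[0,0,0],[0,0,0],[0,0,0],[0,0,0]],"claw":[1,1,1,1,1,1,1,1]}'
python3 -c "
from bench import robot
o=robot.get_obs();print(o['joint_torque'],o['wrist_force'])"
```

```text
time: 10.7
tool_pos: [0.5842, -0.2116, 0.0975]
ee_rot: [3.141, -0.0, 1.323]
wrist_force: [0.5, 0.3, -0.8]
width: 0.0002
[ 2.47757707e-04 -4.11907589e+01 -2.95614195e+01 -2.96223129e-02
  7.04162219e-02  5.36019826e-06] [ 0.47894012  0.29263497 -0.75357669]
```

```bash
python3 - <<'E'
from m import *
s=robot.snapshot("scene")
u,v=(248,265)
im=np.ascontiguousarray(s["color"][v-25:v+25,u-30:u+30,::-1])
im=cv2.resize(im,None,fx=13,fy=13,interpolation=cv2.INTER_CUBIC)
im=np.clip(im.astype(float)*2,0,255).astype(np.uint8)
q=proj(s,[[.5842,-.2115,z] for z in(.0975,.107,.117,.127)])
for p in q: cv2.circle(im,tuple(int(x) for x in (p-[u-30,v-25]+.5)*13),3,(0,0,255),-1)
c,sn=np.cos(-.252),np.sin(-.252)
P=[[.5835+c*a-sn*b,-.211+sn*a+c*b,.117] for a,b in((.025,.025),(.025,-.025),(-.025,-.025),(-.025,.025))]
cv2.polylines(im,[((proj(s,P)-[u-30,v-25]+.5)*13).astype(np.int32)],True,(0,0,255),1)
cv2.imwrite("pics/c6.png",im)
cv2.imwrite("pics/c6f.png",s["color"][:,:,::-1])
E
```

```text
(no output)
```

View pics/c6.png

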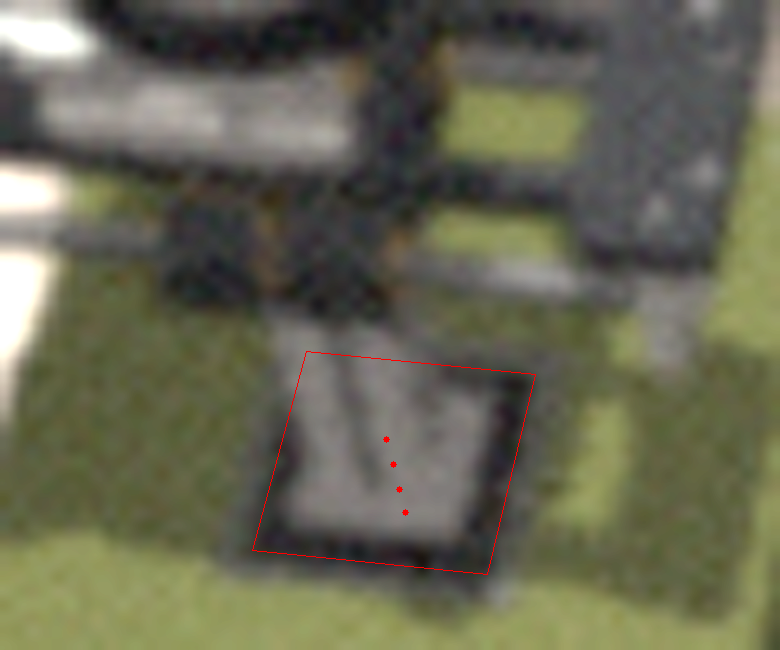

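View pics/c6f.png

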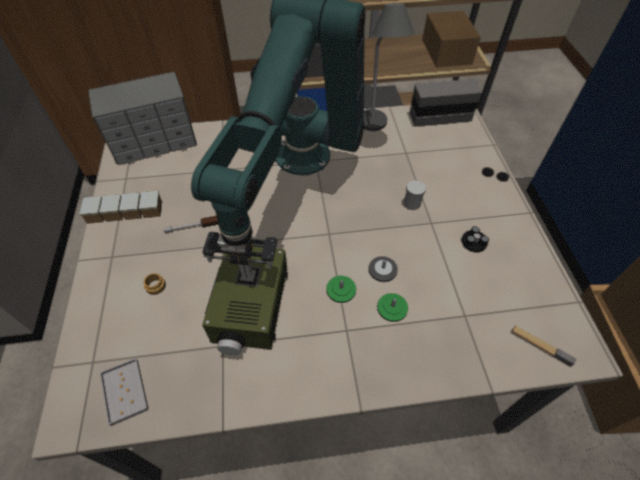

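```bash
python3 -m handwheel '{"delta_pos":[[0,0,1],[0,0,1],[0,0,1],[0,0,1],[0,0,1],[0,0,0],[0,0,0],[0,0,0]],"rotation":[[0,0,0],[0,0,0],[0,0,0],[0,0,0],[0,0,0],[0,0,0],[0,0,0],[0,0,0]],"claw":[1,1,1,1,1,1,1,1]}'
python3 -c "
from bench import robot
o=robot.get_obs();print(o['joint_torque'],o['wrist_force'])"
```

```text
time: 11.75
tool_pos: [0.5842, -0.2116, 0.0927]
ee_rot: [3.141, -0.0, 1.323]
wrist_force: [-1.0, 0.8, 3.6]
width: 0.0001
[-4.06864870e-03 -3.94728005e+01 -2.85833663e+01  4.45761005e-03
 -3.29169631e-01  1.41547630e-04] [-0.98974446  0.84007528  3.62253864]
```

Contact: 3.6 N at a reported z of 92.7 mm, so the fingertips are really about 23 mm above the reported TCP. I'll press on by about 5 mm.

```bash
python3 -m handwheel '{"delta_pos":[[0,0,1],[0,0,1],[0,0,1],[0,0,1],[0,0,1],[0,0,0],[0,0,0],[0,0,0]],"rotation":[[0,0,0],[0,0,0],[0,0,0],[0,0,0],[0,0,0],[0,0,0],[0,0,0],[0,0,0]],"claw":[1,1,1,1,1,1,1,1]}'
python3 -c "
from bench import robot
o=robot.get_obs();print(o['joint_torque'],o['wrist_force'])"
```

```text
time: 12.75
tool_pos: [0.5841, -0.2116, 0.0873]
ee_rot: [-3.141, -0.0, 1.323]
wrist_force: [-1.7, -0.6, 3.5]
width: 0.0007
[ 4.25975164e-02 -3.97171211e+01 -2.85201323e+01  2.05784157e-02
 -2.05077636e-01  3.93491391e-04] [-1.71932162 -0.56517804  3.52475011]
```

```bash
python3 -m handwheel '{"delta_pos":[[0,0,1],[0,0,0],[0,0,0],[0,0,-10],[0,0,-15],[0,0,-20],[0,0,-20],[0,0,0]],"rotation":[[0,0,0],[0,0,0],[0,0,0],[0,0,0],[0,0,0],[0,0,0],[0,0,0],[0,0,0]],"claw":[1,1,1,1,1,1,1,-1]}'
python3 - <<'E'
from m import *
a=[]
for n,(u,v) in(("scene",(248,265)),("top",(399,190))):
    s=robot.snapshot(n)
    im=np.ascontiguousarray(s["color"][v-30:v+30,u-30:u+30,::-1])
    im=cv2.resize(im,(400,400),interpolation=cv2.INTER_CUBIC)
    a.append(np.clip(im.astype(float)*1.8,0,255).astype(np.uint8))
cv2.imwrite("pics/c7.png",np.hstack(a))
E
```

```text
time: 13.75
tool_pos: [0.5855, -0.2121, 0.1545]
ee_rot: [3.136, 0.001, 1.323]
wrist_force: [0.1, -0.3, -1.1]
width: 0.0071
```

View pics/c7.png

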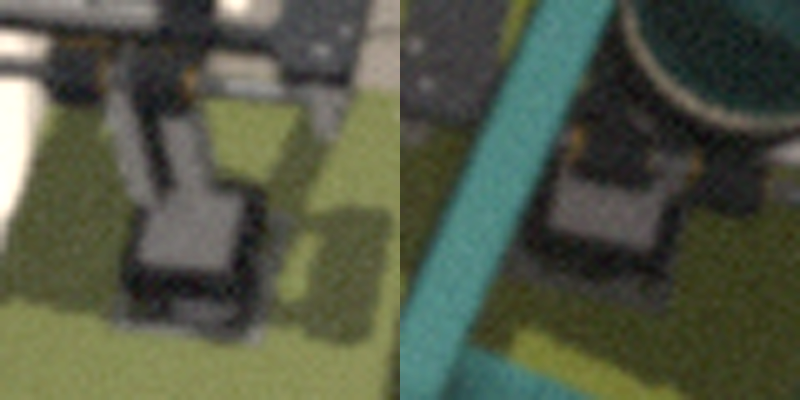

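Popped out: the scene crop shows the head standing proud of the well at about (190,230). Now I'll open, then measure where the finger pair is centred relative to the head.

```bash
python3 -m handwheel '{"delta_pos":[[0,0,0],[0,0,0],[0,0,0],[0,0,0],[0,0,0],[0,0,0],[0,0,0],[0,0,0]],"rotation":[[0,0,0],[0,0,0],[0,0,0],[0,0,0],[0,0,0],[0,0,0],[0,0,0],[0,0,0]],"claw":[-1,-1,-1,-1,-1,-1,-1,-1]}'
python3 d.py 583.5 -211 130 1.319
python3 - <<'E'
from m import *
o=robot.get_obs();p0=np.array(o["tool_pos"]);M=R.from_euler("xyz",o["ee_rot"]).as_matrix();w=o["width"]
s=robot.snapshot("scene")
u,v=(248,262)
im=np.ascontiguousarray(s["color"][v-25:v+25,u-32:u+32,::-1])
im=cv2.resize(im,None,fx=12,fy=12,interpolation=cv2.INTER_CUBIC)
im=np.clip(im.astype(float)*1.8,0,255).astype(np.uint8)
def dot(P,c,r=3):
    for p in proj(s,P): cv2.circle(im,tuple(int(x) for x in (p-[u-32,v-25]+.5)*12),r,c,-1)
# predicted inner edges of pads along finger, offset 23mm up
for sg in(-1,1):
    dot([p0+M@[sg*w/2,0,-k] for k in(.023,.033,.043)],(0,0,255))
dot([[.5835,-.211,.147]],(255,0,0),4)
cv2.imwrite("pics/c8.png",im)
cv2.imwrite("pics/c8f.png",s["color"][:,:,::-1])
E
```

```text
time: 14.85
tool_pos: [0.5841, -0.2116, 0.1515]
ee_rot: [3.142, -0.0, 1.323]
wrist_force: [-1.1, -0.6, -0.7]
width: 0.0931
t 14.85 pos [ 584.1 -211.6  151.5] rpy [ 3.142 -0.     1.323] F [-1.1 -0.6 -0.7] w 93.1
tool delta mm [ 0.4 -0.8 21.5]
rotvec [ 0.     -0.0001  0.004 ]
```

View pics/c8.png

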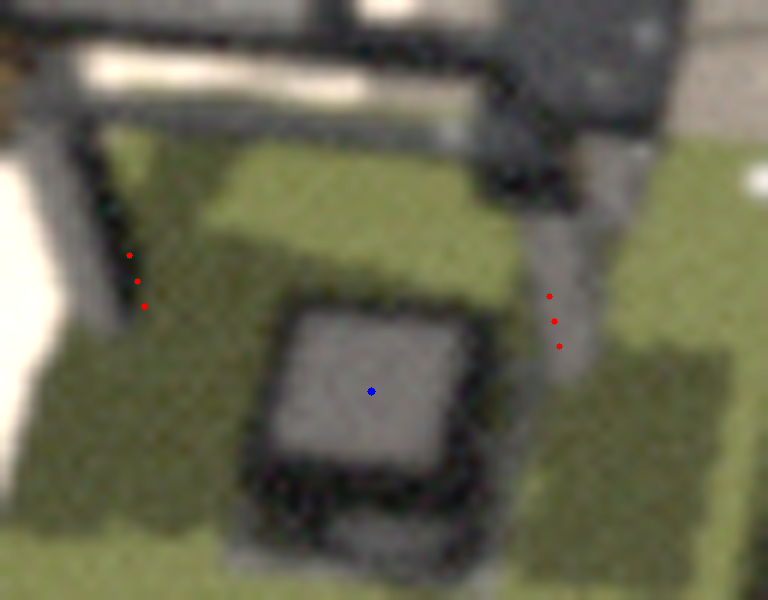

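The fingers straddle the head symmetrically: allowing for the 23 mm offset and the pads' front edges, the jaw centre falls within about 1 mm of the head centre (371,391). I'll lower until the tips are at about z=0.123 (reported 0.100) and grip.

```bash
python3 -m handwheel '{"delta_pos":[[0.4,-0.8,10],[0,0,12],[0,0,12],[0,0,11],[0,0,6.5],[0,0,0],[0,0,0],[0,0,0]],"rotation":[[0,0,0.004],[0,0,0],[0,0,0],[0,0,0],[0,0,0],[0,0,0],[0,0,0],[0,0,0]],"claw":[-1,-1,-1,-1,-1,-1,-1,-1]}'
python3 - <<'E'
from m import *
s=robot.snapshot("scene")
u,v=(248,262)
im=np.ascontiguousarray(s["color"][v-25:v+25,u-32:u+32,::-1])
im=cv2.resize(im,None,fx=12,fy=12,interpolation=cv2.INTER_CUBIC)
cv2.imwrite("pics/c9.png",np.clip(im.astype(float)*1.8,0,255).astype(np.uint8))
E
```

```text
time: 15.9
tool_pos: [0.5839, -0.2111, 0.1007]
ee_rot: [3.14, 0.0, 1.319]
wrist_force: [1.0, 0.4, 0.3]
width: 0.0942
```

View pics/c9.png

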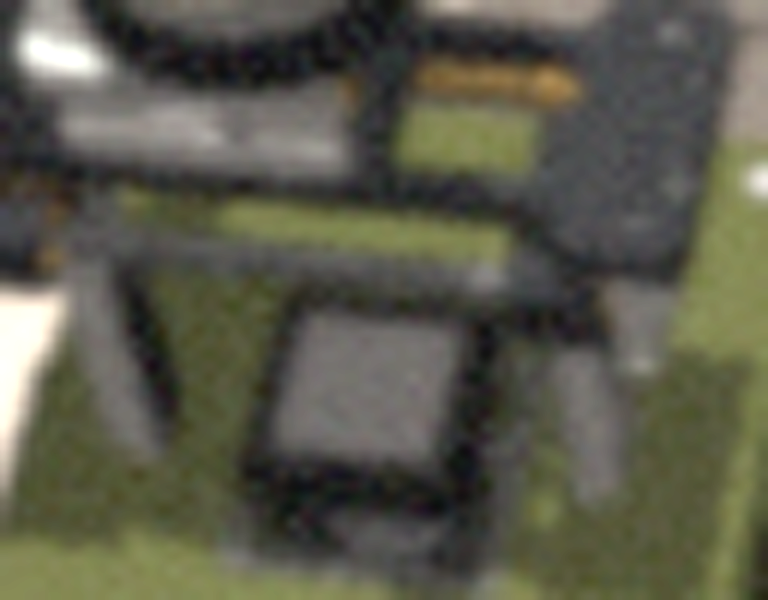

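Fingers sit either side of the head, inner edges at about (175,425) and (575,490). Closing.

```bash
python3 -m handwheel '{"delta_pos":[[0,0,0],[0,0,0],[0,0,0],[0,0,0],[0,0,0],[0,0,0],[0,0,0],[0,0,0]],"rotation":[[0,0,0],[0,0,0],[0,0,0],[0,0,0],[0,0,0],[0,0,0],[0,0,0],[0,0,0]],"claw":[1,1,1,1,1,1,1,1]}'
python3 - <<'E'
from m import *
a=[]
for n,(u,v) in(("scene",(248,265)),("top",(399,190))):
    s=robot.snapshot(n)
    im=np.ascontiguousarray(s["color"][v-30:v+30,u-30:u+30,::-1])
    im=cv2.resize(im,(400,400),interpolation=cv2.INTER_CUBIC)
    a.append(np.clip(im.astype(float)*1.8,0,255).astype(np.uint8))
cv2.imwrite("pics/c10.png",np.hstack(a))
print(robot.get_obs()["wrist_torque"])
E
```

```text
time: 16.95
tool_pos: [0.5834, -0.211, 0.0999]
ee_rot: [-3.142, -0.0, 1.319]
wrist_force: [-0.1, 0.7, 0.4]
width: 0.05
[0.02967323 0.01337487 0.07406659]
```

View pics/c10.png

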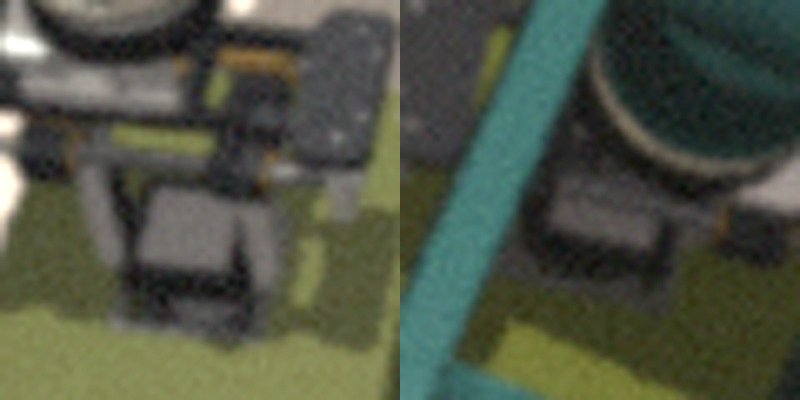

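Gripped: opening 50 mm, pads on both sides of the head. Lifting 60 mm.

```bash
python3 -m handwheel '{"delta_pos":[[0,0,-3],[0,0,-7],[0,0,-10],[0,0,-12],[0,0,-12],[0,0,-10],[0,0,-6],[0,0,0]],"rotation":[[0,0,0],[0,0,0],[0,0,0],[0,0,0],[0,0,0],[0,0,0],[0,0,0],[0,0,0]],"claw":[1,1,1,1,1,1,1,1]}'
python3 d.py 543.5 190 160 1.319
python3 - <<'E'
from m import *
s=robot.snapshot("scene");cv2.imwrite("pics/c11.png",s["color"][100:400,100:500,::-1].repeat(2,0).repeat(2,1))
E
```

```text
time: 18.05
tool_pos: [0.5837, -0.2111, 0.1606]
ee_rot: [3.141, 0.0, 1.319]
wrist_force: [-0.5, 0.0, -0.9]
width: 0.0499
t 18.05 pos [ 583.7 -211.1  160.6] rpy [3.141 0.    1.319] F [-0.5  0.  -0.9] w 49.9
tool delta mm [ 378.4 -138.9    0.4]
rotvec [0.001  0.0001 0.    ]
```

View pics/c11.png

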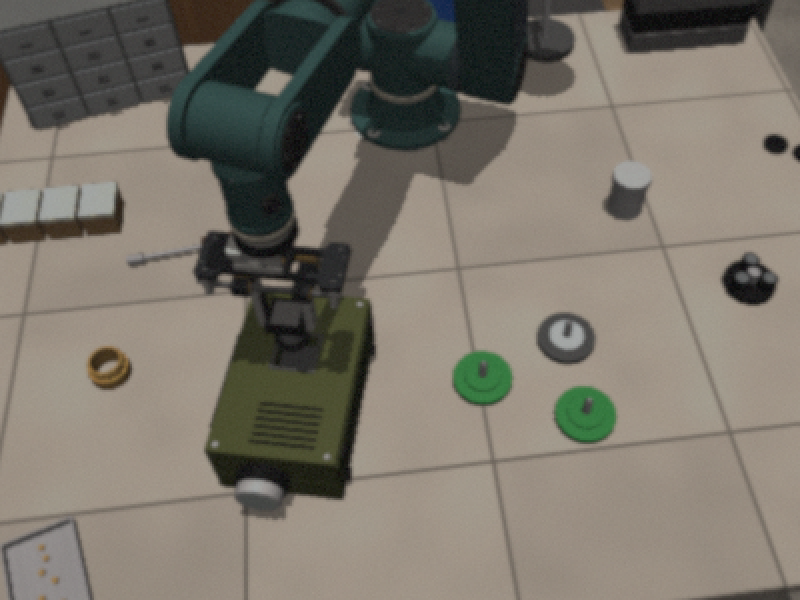

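Held and clear of the well (the scene shows the spool in the fingers above it). Translating to the grey stand: Δ = (−39.5, +401) mm, and both cameras agree within 0.5 mm.

```bash
python3 -m handwheel '{"delta_pos":[[20,-7,0],[35,-13,0],[50,-18,0],[55,-20,0],[55,-20,0],[50,-18,0],[35,-13,0],[20,-7,0]],"rotation":[[0,0,0],[0,0,0],[0,0,0],[0,0,0],[0,0,0],[0,0,0],[0,0,0],[0,0,0]],"claw":[1,1,1,1,1,1,1,1]}'
python3 d.py 544.2 189.9 150 1.319
```

```text
time: 19.1
tool_pos: [0.5491, 0.1312, 0.1595]
ee_rot: [-3.14, -0.0, 1.322]
wrist_force: [0.2, -0.9, 0.0]
width: 0.05
t 19.1 pos [549.1 131.2 159.5] rpy [-3.14  -0.     1.322] F [ 0.2 -0.9  0. ] w 50.0
tool delta mm [ 55.7 -19.2   9.6]
rotvec [-0.0014 -0.0005  0.0033]
```

```bash
python3 -m handwheel '{"delta_pos":[[20,-8,0],[20,-8,0],[18.5,-6,0],[0,0,15],[0,0,25],[0,0,20],[0,0,8],[0,0,0]],"rotation":[[0,0,0],[0,0,0],[0,0,0],[0,0,0],[0,0,0],[0,0,0],[0,0,0],[0,0,0]],"claw":[1,1,1,1,1,1,1,1]}'
python3 d.py 544.2 189.9 92 1.319
python3 - <<'E'
from m import *
a=[]
for n,(u,v) in(("scene",(383,258)),("top",(234,217))):
    s=robot.snapshot(n)
    im=np.ascontiguousarray(s["color"][v-30:v+30,u-30:u+30,::-1])
    im=cv2.resize(im,(400,400),interpolation=cv2.INTER_CUBIC)
    im=np.clip(im.astype(float)*1.8,0,255).astype(np.uint8)
    q=proj(s,[[.5438,.1895,z] for z in(.016,.052,.083,.139)]) if n=="scene" else proj(s,[[.5431,.1912,z] for z in(.016,.052,.083,.139)])
    for p in q: cv2.circle(im,tuple(int(x) for x in (p-[u-30,v-30]+.5)*400/60),2,(0,0,255),-1)
    a.append(im)
cv2.imwrite("pics/c12.png",np.hstack(a))
E
```

```text
time: 20.1
tool_pos: [0.5435, 0.1894, 0.0909]
ee_rot: [-3.14, 0.001, 1.318]
wrist_force: [-0.0, -0.0, -0.6]
width: 0.0499
t 20.1 pos [543.5 189.4  90.9] rpy [-3.140e+00  1.000e-03  1.318e+00] F [-0.  -0.  -0.6] w 49.9
tool delta mm [ 0.7  0.5 -1.1]
rotvec [-0.0017  0.0011 -0.0006]
```

View pics/c12.png

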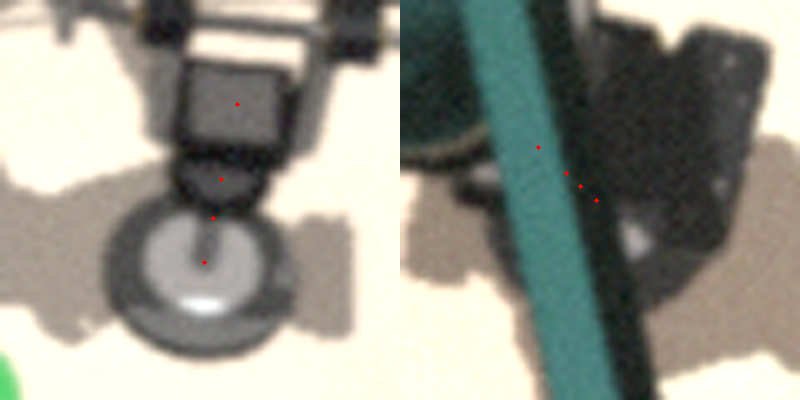

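In the scene view the spool hangs right over the spindle: inset centre (235,102) against (237,104) predicted, foot about (220,180) against (221,179). Quantifying that.

```bash
python3 - <<'E'
from m import *
for _ in range(2):
    s=robot.snapshot("scene");o=robot.get_obs()
    zf=.091+(o["tool_pos"][2]-.0999)
    q=proj(s,[[.5438,.189,zf+.056]])[0];c=tuple(np.round(q).astype(int))
    im=cv2.GaussianBlur(sub(s,c).astype(np.float32),(0,0),4)
    g=im.max(2)
    co=blob((g>52)&(im.max(2)-im.min(2)<25),(200,200))
    P=plane(s,back(co,c),zf+.056)[:,:2]*1000
    h=cv2.minAreaRect(P.astype(np.float32));print(np.round(h[0],1),np.round(h[1],1),h[2],zf, o["tool_pos"]*1000)
E
```

```text
[553.  187.8] [145.1 154.9] 79.18367004394531 0.08417802567461265 [544.84003388 189.95497812  93.07802567]
[553.  187.8] [145.1 154.9] 79.18367004394531 0.08428018742268922 [544.8841265  190.00966765  93.18018742]
```

```bash
python3 - <<'E'
from m import *
s=robot.snapshot("scene");o=robot.get_obs()
zf=.091+(o["tool_pos"][2]-.0999)
q=proj(s,[[.5438,.189,zf+.056]])[0];c=tuple(np.round(q).astype(int))
im=cv2.GaussianBlur(sub(s,c).astype(np.float32),(0,0),3);g=im.max(2)
print(g[200,200],g[200,120:290:10].astype(int),g[100:300:10,200].astype(int))
for th in(45,50,55,58,62,66):
    m=(g>th).astype(np.uint8); m=cv2.morphologyEx(m,cv2.MORPH_OPEN,np.ones((25,25)))
    co=blob(m,(200,200))
    P=plane(s,back(co,c),zf+.056)[:,:2]*1000
    h=cv2.minAreaRect(P.astype(np.float32));print(th,np.round(h[0],1),np.round(h[1],1),round(h[2],1))
E
```

```text
64.22314 [62 48 33 40 58 63 63 64 64 64 62 63 63 54 37 23 30] [ 78  69 118 150 142  99  58  58  62  62  64  62  63  61  52  32  17  15
  29  42]
45 [552.9 187.8] [145.1 155.1] 79.2
50 [557.1 209.8] [ 90.9 146.1] 75.4
55 [544.2 189.1] [31.9 32.3] 76.8
58 [544.4 189.1] [29.8 30. ] 76.8
62 [544.6 188.2] [22.9 22. ] 77.6
66 [505.6 207.9] [58.1 42.6] 76.2
```

Head measured at (544.2, 189.1) against the seat at (543.8, 188.9): 0.5 mm. Lowering gently onto the spindle.

```bash
python3 -m handwheel '{"delta_pos":[[-0.2,-0.3,8],[0,0,10],[0,0,8],[0,0,4],[0,0,4],[0,0,4],[0,0,4],[0,0,0]],"rotation":[[0,0,0],[0,0,0],[0,0,0],[0,0,0],[0,0,0],[0,0,0],[0,0,0],[0,0,0]],"claw":[1,1,1,1,1,1,1,1]}'
python3 d.py 544.2 189.9 25 1.319
```

```text
time: 21.35
tool_pos: [0.5435, 0.1898, 0.0496]
ee_rot: [-3.141, 0.0, 1.319]
wrist_force: [0.2, -0.2, -1.6]
width: 0.0501
t 21.35 pos [543.5 189.8  49.6] rpy [-3.141  0.     1.319] F [ 0.2 -0.2 -1.6] w 50.1
tool delta mm [ 0.3  0.6 24.6]
rotvec [-0.0006  0.0002 -0.0001]
```

```bash
python3 -m handwheel '{"delta_pos":[[0,0,4],[0,0,4],[0,0,4],[0,0,4],[0,0,2],[0,0,0],[0,0,0],[0,0,0]],"rotation":[[0,0,0],[0,0,0],[0,0,0],[0,0,0],[0,0,0],[0,0,0],[0,0,0],[0,0,0]],"claw":[1,1,1,1,1,1,1,1]}'
python3 d.py 544.2 189.9 25 1.319
```

```text
time: 22.35
tool_pos: [0.5439, 0.1899, 0.0322]
ee_rot: [3.141, -0.0, 1.319]
wrist_force: [-0.4, -0.0, -1.2]
width: 0.0496
t 22.35 pos [543.9 189.9  32.2] rpy [ 3.141 -0.     1.319] F [-0.4 -0.  -1.2] w 49.6
tool delta mm [0.1 0.2 7.2]
rotvec [ 0.0004 -0.0003  0.    ]
```

```bash
python3 -m handwheel '{"delta_pos":[[0,0,1],[0,0,1],[0,0,0.5],[0,0,0.5],[0,0,0],[0,0,0],[0,0,0],[0,0,0]],"rotation":[[0,0,0],[0,0,0],[0,0,0],[0,0,0],[0,0,0],[0,0,0],[0,0,0],[0,0,0]],"claw":[1,1,1,1,1,1,1,1]}'
python3 d.py 544.2 189.9 25 1.319
```

```text
time: 23.35
tool_pos: [0.5438, 0.1898, 0.029]
ee_rot: [3.142, -0.0, 1.319]
wrist_force: [0.1, 0.9, -0.8]
width: 0.05
t 23.35 pos [543.8 189.8  29. ] rpy [ 3.142 -0.     1.319] F [ 0.1  0.9 -0.8] w 50.0
tool delta mm [0.2 0.4 4. ]
rotvec [ 0.     -0.0001  0.    ]
```

Expected seating is at a reported 24.9 mm. Creeping down until a contact force shows.

```bash
python3 -m handwheel '{"delta_pos":[[0,0,1],[0,0,1],[0,0,0.5],[0,0,0.5],[0,0,0.5],[0,0,0],[0,0,0],[0,0,0]],"rotation":[[0,0,0],[0,0,0],[0,0,0],[0,0,0],[0,0,0],[0,0,0],[0,0,0],[0,0,0]],"claw":[1,1,1,1,1,1,1,1]}'
python3 d.py 544.2 189.9 25 1.319
```

```text
time: 24.35
tool_pos: [0.5438, 0.1899, 0.0255]
ee_rot: [3.141, -0.0, 1.319]
wrist_force: [-0.8, -0.1, -1.8]
width: 0.0499
t 24.35 pos [543.8 189.9  25.5] rpy [ 3.141 -0.     1.319] F [-0.8 -0.1 -1.8] w 49.9
tool delta mm [0.1 0.4 0.5]
rotvec [ 0.0001 -0.0001  0.    ]
```

```bash
python3 -m handwheel '{"delta_pos":[[0,0,0.4],[0,0,0],[0,0,0.3],[0,0,0],[0,0,0.3],[0,0,0],[0,0,0],[0,0,0]],"rotation":[[0,0,0],[0,0,0],[0,0,0],[0,0,0],[0,0,0],[0,0,0],[0,0,0],[0,0,0]],"claw":[1,1,1,1,1,1,1,1]}'
python3 - <<'E'
from m import *
print(robot.get_obs()["wrist_force"])
s=robot.snapshot("scene");u,v=383,260
im=np.ascontiguousarray(s["color"][v-25:v+25,u-30:u+30,::-1])
im=cv2.resize(im,None,fx=12,fy=12,interpolation=cv2.INTER_CUBIC)
im=np.clip(im.astype(float)*1.8,0,255).astype(np.uint8)
for p in proj(s,[[.5438,.189,z] for z in(.016,.072)]): cv2.circle(im,tuple(int(x) for x in (p-[u-30,v-25]+.5)*12),3,(0,0,255),-1)
cv2.imwrite("pics/c13.png",im)
E
```

```text
time: 25.35
tool_pos: [0.5438, 0.1899, 0.0249]
ee_rot: [3.141, -0.0, 1.319]
wrist_force: [-1.6, -0.6, 3.2]
width: 0.0496
[-1.63580041 -0.61415066  3.20849016]
```

View pics/c13.png

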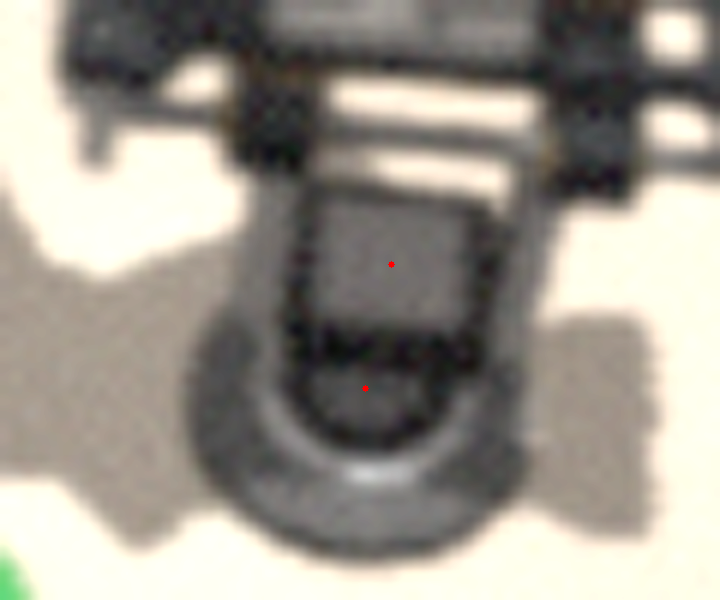

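Home: contact came exactly at the predicted height (24.9 mm, +5 N), and the foot sits concentric in the seat with the head centre at (390,264), right on the prediction. Releasing.

```bash
python3 -m handwheel '{"delta_pos":[[0,0,0],[0,0,0],[0,0,0],[0,0,0],[0,0,0],[0,0,0],[0,0,0],[0,0,0]],"rotation":[[0,0,0],[0,0,0],[0,0,0],[0,0,0],[0,0,0],[0,0,0],[0,0,0],[0,0,0]],"claw":[-1,-1,-1,-1,-1,-1,-1,-1]}'
python3 -m handwheel '{"delta_pos":[[0,0,-5],[0,0,-15],[0,0,-25],[0,0,-30],[0,0,-30],[0,0,-25],[0,0,-10],[0,0,0]],"rotation":[[0,0,0],[0,0,0],[0,0,0],[0,0,0],[0,0,0],[0,0,0],[0,0,0],[0,0,0]],"claw":[-1,-1,-1,-1,-1,-1,-1,-1]}'
python3 -m handwheel '{"delta_pos":[[0,30,0],[0,0,0],[-30,-40,0],[-40,-40,0],[-40,-40,0],[-40,-40,0],[-30,-20,0],[0,0,0]],"rotation":[[0,0,0],[0,0,0],[0,0,0],[0,0,0],[0,0,0],[0,0,0],[0,0,0],[0,0,0]],"claw":[-1,-1,-1,-1,-1,-1,-1,-1]}'
python3 - <<'E'
from m import *
im=[]
for n,(u,v) in(("scene",(383,262)),("top",(234,217))):
    s=robot.snapshot(n)
    cv2.imwrite(f"pics/end_{n}.png",s["color"][:,:,::-1])
    a=np.ascontiguousarray(s["color"][v-25:v+25,u-25:u+25,::-1])
    a=cv2.resize(a,(400,400),interpolation=cv2.INTER_CUBIC)
    for p in proj(s,[[.5438,.189,z] for z in(.016,.072)]) if n=="scene" else proj(s,[[.5431,.1912,z] for z in(.016,.072)]): cv2.circle(a,tuple(int(x) for x in (p-[u-25,v-25]+.5)*8),2,(0,0,255),-1)
    im.append(np.clip(a*1.6,0,255).astype(np.uint8))
cv2.imwrite("pics/c14.png",np.hstack(im))
E
```

```text
time: 26.4
tool_pos: [0.5438, 0.1899, 0.0245]
ee_rot: [3.142, -0.0, 1.319]
wrist_force: [-0.1, 0.2, 0.2]
width: 0.0944
time: 27.4
tool_pos: [0.5442, 0.19, 0.1656]
ee_rot: [3.14, -0.001, 1.319]
wrist_force: [-0.1, -0.0, -0.7]
width: 0.0941
time: 28.4
tool_pos: [0.3516, 0.0524, 0.1639]
ee_rot: [-3.141, -0.0, 1.317]
wrist_force: [0.6, 0.4, 0.1]
width: 0.094
```

View pics/c14.png

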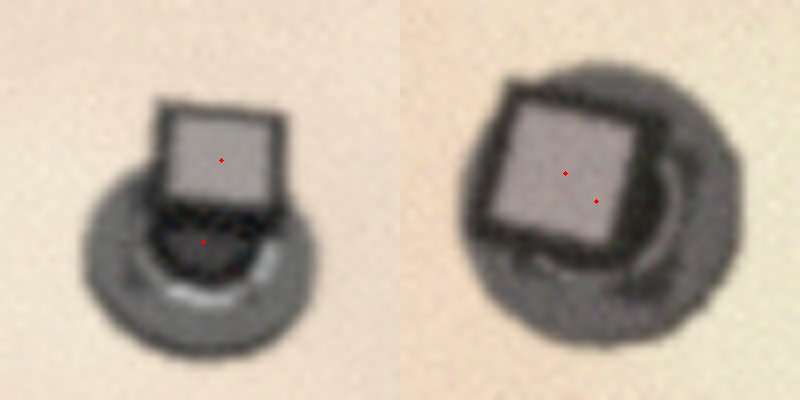

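View pics/end_scene.png

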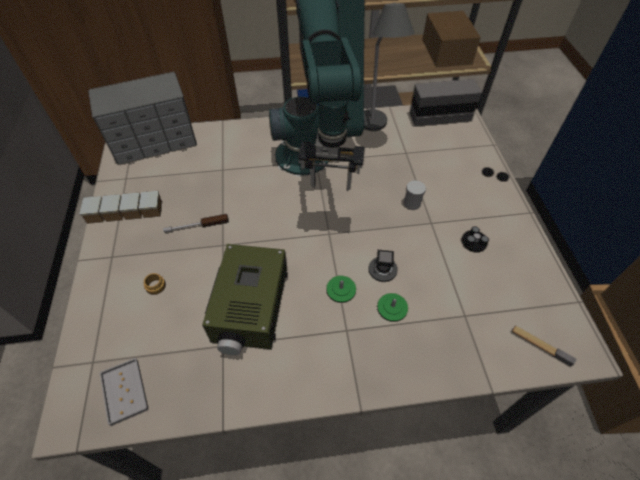

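In both crops the inset centre (220,158 scene; 565,172 top) falls on the predicted point for a home, upright spool. The full scene shows the canister, helix, turret and nut driver unmoved and the arm well clear. Handing in.

```bash
python3 -c "
from bench import robot
print(robot.close_job())"
```

```text
the job is handed in; nothing more can be done
None
```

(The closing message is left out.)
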